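# Press plate into the pickling box

### The job

Put the wooden press plate inside the stoneware pickling box. It is wider than the slot in the box's fixed top, so slip it in tilted, one long edge first under the top, then lower it gently until it rests flat on the drain board inside, without dropping it or pressing hard, and leave it in the middle of the slot, handle up, both its long edges equally far under the top. Do not shove or tip the box, and leave the garlic, the mug and the spice jar where they are.

Things in the scene. Friction and masses are not known exactly. Their poses are not given: they have to be found in the camera images.
- press_plate: slatted wooden press plate, 90 mm (x) by 110 mm (y) by 10 mm thick, 0.2 to 0.4 kg, loose, flat on the worktop with a bridge handle upright in its middle. Origin: centre of the underside, z up. Two posts (12 mm in x, 14 mm in y, at y = -32 and +32 mm) carry a grip bar, 12 mm thick (x), 86 mm long (y), 84 to 116 mm above the underside. The same both ways round
- handle_grip (a point): centre of the plate's grip bar, 100 mm above the plate's underside, over its centre; pinch the bar here across its 12 mm, between the posts
- edge_a (a point): middle of the plate's long edge on its +x side, at half thickness (45 mm from the plate's middle)
- edge_b (a point): middle of the plate's long edge on its -x side, likewise
- pickle_box: white stoneware pickling box, 162 mm (x) by 138 mm (y; 162 with its end lugs) by 70 mm high, 2.4 kg, loose (8 N may slide it). Origin: centre of the underside, z up. Inside 150 mm (x) by 124 mm (y), on its floor a flat drain board, top 10 to 26 mm above the underside (varies: feel for it). On each side (x) a fixed shoulder (z 62 to 70 mm) beside the slot. The same both ways round
- slot_centre (a point): centre of the slot at the top face of the box; box axes. Slot: x -30 to +30 mm, y -62 to +62 mm. The plate passes tilted 30 to 40 degrees about y: its low long edge goes under one shoulder until the handle posts touch that side of the slot; righted there, its other edge clears the far side by some 5 mm
- garlic: garlic bulb, 60 mm, on the left; leave it alone
- spice_c: spice jar with a dark lid, 44 mm across, 105 mm high, at the back left; leave it alone. Behind it the wall begins at x = 0.83: mind the wrist when leaning the gripper away from the robot
- mug_left: white mug, 84 x 120 x 106 mm, near right; leave it alone. Behind it a wall cabinet hangs over the worktop (x beyond 0.5, y below -0.3, from z = 0.54 up): keep the wrist clear of it
Not all that is in view belongs to the job. What is shaped like the press_plate but purple or turquoise is not meant.

How it is judged:
By the outcome, as a careful person would: the job done as asked, in the order asked, and still so for the second after the job is handed in, with the robot touching nothing.
It also fails if it takes over 51 s, if anything falls off the work surface, if the arm or the gripper's body presses on something with over 40 N, if the wrist force passes 120 N, or if a joint passes its speed limit or range.

### The arm

A 7-joint arm with a two-finger parallel gripper is mounted at the origin on a cart in front of the work surface, level with it; the furniture and walls round the work are solid. World frame = base frame: x ahead of the robot, y to its left, z up, the work surface at z = 0. Lengths are in m, angles in rad, forces in N, time in s.
With the tool pointing down it reaches from about 0.4 to 0.875 m from the base axis. Payload 19.3 kg.
Tool frame: the origin (TCP) lies on the centre line of the jaws, within the pads' length; the fingertips stand 17 mm ahead of it and the grasp point (between the pads) lies 2 mm behind it; z points along the fingers, y is the line along which they close (so a half turn about z gives the same grasp; the last joint's range is limited). The gripper opens to 85 mm and grips with 20 to 120 N. Pads are 22 mm wide; open, the fingers measure 114 mm over their backs; the gripper's body (76 mm by 85 mm) begins 54 mm behind the grasp point. The pads swing forward as they close: fully open they stand 13 mm farther back than shut.
Start: joints at [-1.387, 0.521, -0.036, 1.599, 0.021, 1.021, -0.113], TCP at [0.157, 0.605, 0.214] pointing down, gripper open.
Joint ranges: [-2.91, 2.91], [-0.3, 2.13], [-1.5, 1.42], [0.17, 2.43], [-1.26, 4.41], [0.16, 1.93], [-2.52, 2.52]. Speed limits (rad/s): [1.89, 1.89, 2.39, 2.39, 3.01, 3.01, 3.01].

### API

Orientations are given as a unit quaternion [x, y, z, w].
In Python, from cell import * gives the robot as it stands. The module is installed in compiled form; this text tells all that it offers.
- The arm moves only by the tool move_arm, never from a script. Its argument "rows" is a list of rows, each an object of numbers: "x", "y", "z": the shift along the tool's x, y, z in cm; "ax", "ay", "az": the turn, a rotation vector about the tool's x, y, z in rad; "gripper": the finger opening in cm, from 0 to 8.54. A call has 1 to 10 rows; each row shifts and turns the commanded pose from where the row before left it, along the tool's axes as they then stand; what a row does not reach is not made up. A row lasts 1/8 s, in which the tool goes at most 62.5 mm and 10.7 degrees, less where a joint would pass 70% of its speed; a pose out of reach is approached as far as the arm can. A call is refused whole if a number of a shift passes 6.25 or a number of a turn 0.188, either way. A call with a gripper value outside its range is refused whole. The fingers move at their own pace and stop on an object; the grip force is fixed at half the most. Time passes only in rows, so rows that do not move let the fingers close. It gives the time, the measured TCP pose, the force, the opening and the grip force at its end, in the units of the state.
- state(): the state, without advancing time (a new reading comes with each control period).
- camera(name): name is "scene" or "top" or "wrist"; returns the picture (420x560x3 uint8, red, green, blue); there is no depth.
- calibration(name): a dict with "K" (3x3 intrinsics, pixels), "cam_to_world" (4x4, takes a point from camera to world coordinates); the wrist camera has in their place "T_tool_cam" (4x4, takes a point from camera to tool coordinates, whose origin is the TCP and whose axes are the flange's). Camera axes: x right, y up, looking along -z (the intrinsics and any distortion apply to the point x, -y, -z); pixel columns grow to the right and rows downward; lengths in m; the calibration is good to about 2 mm. A picture is of the moment at which its call begins: read the wrist's pose just before it. calibration takes no time and is no camera call.
- close_job(): hands the job in; it is judged then, once.
The state is a dict: "clock": time; "joint_positions": joint angles; "joint_vel": joint speeds; "joint_efforts": joint torques, N m; "eef_pos": TCP position; "eef_rot": TCP orientation; "wrist_force": force on the tool from outside, world axes, zero at the start; "ft_torque": the same for the moment, N m; "grip_width": opening from 0.0 (shut) to 1.0 (fully open); "finger_force": force on a finger pad.
Only numpy, scipy, OpenCV 4.12 (cv2) and the standard library are available. Lean on these libraries where they do the work, as an engineer would, in place of code of your own. Each camera call takes 0.05 s, during which the arm holds its last target. There are 200 camera calls.

## Working session

There is one attempt and no reset: what is moved stays moved. The work goes in short steps, Python scripts to look and compute and a tool call to move; the robot and the scene stay as the last step left them, time stands still between calls to the robot, and variables do not carry over. Pictures are saved under pics/ and viewed, at most 10 in all, crops included, and the job is handed in when it is done.

Besides the shell and the picture viewer there is one more tool, called after "Request:" in YAML: its name, and indented under it one key for each argument. move_arm: Moves the arm, as the interface text tells. Its arguments: {"type":"object","properties":{"rows":{"type":"array","items":{"type":"object","properties":{"x":{"type":"number"},"y":{"type":"number"},"z":{"type":"number"},"ax":{"type":"number"},"ay":{"type":"number"},"az":{"type":"number"},"gripper":{"type":"number"}}}}},"required":["rows"]}

```bash
mkdir -p pics; python3 - <<'E'
from cell import *
import cv2,numpy as np
np.set_printoptions(precision=4,suppress=True)
for n in ["scene","top"]:
    im=camera(n); cv2.imwrite(f"pics/{n}0.png",im[:,:,::-1]); c=calibration(n); print(n,c)
print(calibration("wrist")); print(state())
E
```

```text
scene {'K': array([[417.6325,   0.    , 279.8278],
       [  0.    , 417.6325, 205.0499],
       [  0.    ,   0.    ,   1.    ]]), 'cam_to_world': array([[ 0.6129,  0.3354, -0.7155, -0.3809],
       [-0.79  ,  0.2402, -0.5641, -0.6201],
       [-0.0173,  0.9109,  0.4122,  0.607 ],
       [ 0.    ,  0.    ,  0.    ,  1.    ]])}
top {'K': array([[529.7678,   0.    , 279.0435],
       [  0.    , 529.7678, 212.654 ],
       [  0.    ,   0.    ,   1.    ]]), 'cam_to_world': array([[ 0.024 ,  0.9814, -0.1907,  0.2265],
       [-0.9997,  0.0222, -0.0115,  0.062 ],
       [-0.007 ,  0.1909,  0.9816,  1.5825],
       [ 0.    ,  0.    ,  0.    ,  1.    ]])}
{'K': array([[322.2865,   0.    , 277.748 ],
       [  0.    , 322.2865, 205.9657],
       [  0.    ,   0.    ,   1.    ]]), 'T_tool_cam': array([[-0.0001,  0.9583,  0.2856,  0.0733],
       [ 1.    ,  0.0002, -0.0002,  0.0011],
       [-0.0002,  0.2856, -0.9583, -0.1598],
       [ 0.    ,  0.    ,  0.    ,  1.    ]])}
{'clock': 0.1, 'joint_positions': array([-1.3872,  0.5219, -0.0363,  1.5999,  0.0212,  1.0211, -0.1128]), 'joint_vel': array([-0.0007, -0.0021, -0.0003, -0.002 , -0.0006,  0.0012,  0.0004]), 'joint_efforts': array([  0.0033, -92.8476,   1.9842, -37.0532,   0.0182,   0.0053,
         0.    ]), 'eef_pos': array([0.1569, 0.6047, 0.214 ]), 'eef_rot': array([ 0.1266,  0.992 , -0.0005, -0.    ]), 'wrist_force': array([ 0.3394, -0.5129,  0.1614]), 'ft_torque': array([ 0.0053, -0.0136,  0.0001]), 'finger_force': 0.0, 'grip_width': 0.9995739729509941}
```

View pics/scene0.png

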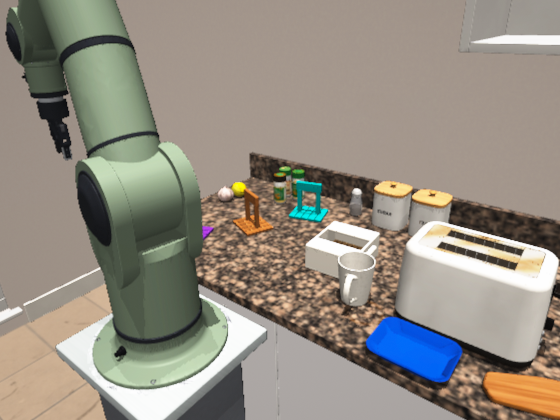

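View pics/top0.png

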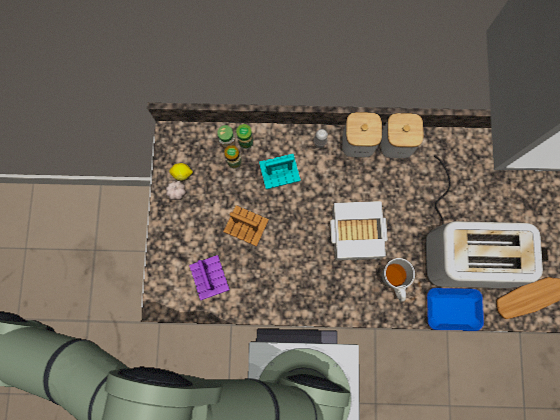

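Three plate-shaped things appear in the top view: wood-brown (246,226), purple (209,277) and turquoise (279,171). The brown one is the wooden plate. The box is at (359,230), with the mug at (399,275). I'll enlarge the plate and box from the top view.

```bash
python3 - <<'E'
import cv2,numpy as np
t=cv2.imread("pics/top0.png")
a=cv2.resize(t[195:255,215:280],None,fx=6,fy=6,interpolation=cv2.INTER_CUBIC) # 390x360
b=cv2.resize(t[197:263,325:391],None,fx=6,fy=6,interpolation=cv2.INTER_CUBIC) #396x396
c=np.zeros((400,800,3),np.uint8); c[:360,:390]=a; c[:396,400:796]=b
cv2.imwrite("pics/crop1.png",c)
E
```

```text
(no output)
```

View pics/crop1.png

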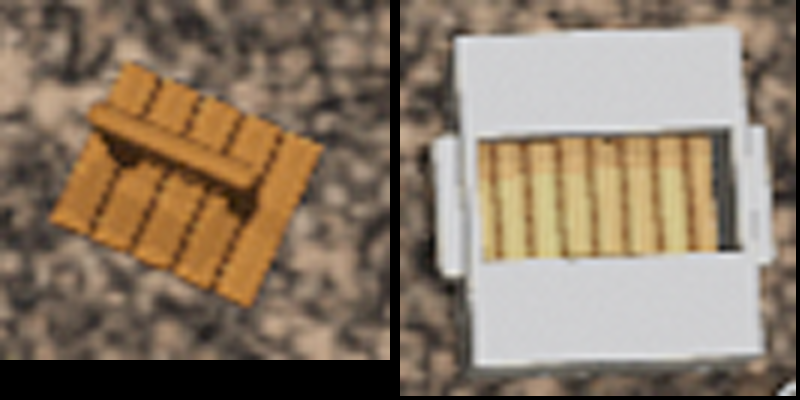

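The left crop shows the wooden plate, with corners (130,62), (322,147), (248,307), (50,220) and the bar's top running from (92,108) to (258,183). The right crop shows the box's top face, with corners (456,38), (740,28), (762,352), (474,368).

```bash
cat > h.py <<'E'
from cell import *
import cv2,numpy as np
from scipy.optimize import least_squares
from scipy.spatial.transform import Rotation as R
np.set_printoptions(precision=4,suppress=True)
def proj(P,K,T):
    q=(np.asarray(P)-T[:3,3])@T[:3,:3]
    return np.c_[K[0,2]+K[0,0]*q[:,0]/-q[:,2], K[1,2]-K[1,1]*q[:,1]/-q[:,2]]
def fit(local,px,K,T,x0):
    local=np.asarray(local,float)
    def f(p):
        c,s=np.cos(p[2]),np.sin(p[2])
        W=np.c_[p[0]+c*local[:,0]-s*local[:,1],p[1]+s*local[:,0]+c*local[:,1],local[:,2]]
        return (proj(W,K,T)-px).ravel()
    r=least_squares(f,x0); return r.x,r.fun.reshape(-1,2)
def wristT(s):
    c=calibration("wrist"); A=np.eye(4); A[:3,:3]=R.from_quat(s["eef_rot"]).as_matrix(); A[:3,3]=s["eef_pos"]
    return c["K"],A@c["T_tool_cam"]
E
python3 - <<'E'
from h import *
c=calibration("top");K,T=c["K"],c["cam_to_world"]
up=lambda L,ox,oy,du=0:np.array([[(u-du+.5)/6-.5+ox,(v+.5)/6-.5+oy] for u,v in L])
# image up=+x, image left=+y. plate long edge +x: top corners
pl=up([(130,62),(322,147),(248,307),(50,220)],215,195)
print("plate",fit([(.045,.055,.01),(.045,-.055,.01),(-.045,-.055,.01),(-.045,.055,.01)],pl,K,T,[.5,.25,-.4]))
bar=up([(92,108),(258,183)],215,195)
print("bar",fit([(0,.043,.114),(0,-.043,.114)],bar,K,T,[.5,.25,-.4]))
bx=up([(456,38),(740,28),(762,352),(474,368)],325,197,400)
print("box",fit([(.081,.069,.07),(.081,-.069,.07),(-.081,-.069,.07),(-.081,.069,.07)],bx,K,T,[.5,-.1,0]))
sl=up([(476,138),(738,128),(740,250),(482,262)],325,197,400)
print("slot",fit([(.03,.062,.07),(.03,-.062,.07),(-.03,-.062,.07),(-.03,.062,.07)],sl,K,T,[.5,-.1,0]))
E
```

```text
plate (array([ 0.4913,  0.1795, -0.4023]), array([[-0.5504, -0.4483],
       [ 0.3905,  0.0894],
       [ 0.1699,  0.4227],
       [-0.0153, -0.0826]]))
bar (array([ 0.4917,  0.1783, -0.4051]), array([[ 0.0497,  0.0241],
       [-0.0495, -0.0233]]))
box (array([ 0.4773, -0.1531,  0.0609]), array([[-0.1493, -0.3833],
       [-0.2129, -0.493 ],
       [ 0.2948,  0.8465],
       [ 0.0595, -0.0066]]))
slot (array([ 0.4775, -0.1536,  0.0581]), array([[ 0.1356, -0.0891],
       [-0.7809,  0.0901],
       [ 0.3562,  0.2537],
       [ 0.2845, -0.2483]]))
```

```bash
cat >> h.py <<'E'
import json,sys
def down(yaw,tilt=0):  # tool y along heading yaw, z down, then lean tilt (body towards +heading) 
    c,s=np.cos(yaw),np.sin(yaw)
    A=np.array([[-s,c,0],[c,s,0],[0,0,-1.]]).T.copy()  # columns filled below
    y=np.array([c,s,0]); z=np.array([0,0,-1.]); x=np.cross(y,z)
    A=R.from_matrix(np.c_[x,y,z])
    ax=np.array([-s,c,0]) # box y axis; +rot about it leans up-axis to +heading
    return R.from_rotvec(tilt*ax)*A
def rows(p1,R1,n,p0=None,R0=None,show=True,dec=2):
    st=state(); p=np.array(st["eef_pos"] if p0 is None else p0); r=R.from_quat(st["eef_rot"]) if R0 is None else R0
    p1=np.asarray(p1); out=[]
    for i in range(n):
        k=n-i
        d=np.round(r.inv().apply((p1-p)/k)*100,dec); w=np.round((r.inv()*R1).as_rotvec()/k,3)
        p=p+r.apply(d/100); r=r*R.from_rotvec(w)
        out.append(dict(x=d[0],y=d[1],z=d[2],ax=w[0],ay=w[1],az=w[2]))
    if show:
        for o in out: print({k:float(v) for k,v in o.items() if v})
    return p,r
E
python3 - <<'E'
from h import *
p,r=rows([.4915,.179,.22],down(-.404),10)
E
```

```text
{'x': -4.31, 'y': -3.28, 'z': -0.06, 'az': 0.172}
{'x': -4.81, 'y': -2.49, 'z': -0.06, 'az': 0.172}
{'x': -5.16, 'y': -1.64, 'z': -0.06, 'az': 0.172}
{'x': -5.36, 'y': -0.73, 'z': -0.05, 'az': 0.172}
{'x': -5.41, 'y': 0.2, 'z': -0.06, 'az': 0.172}
{'x': -5.3, 'y': 1.13, 'z': -0.05, 'az': 0.172}
{'x': -5.03, 'y': 2.01, 'z': -0.06, 'az': 0.172}
{'x': -4.61, 'y': 2.85, 'z': -0.05, 'az': 0.172}
{'x': -4.05, 'y': 3.59, 'z': -0.06, 'az': 0.172}
{'x': -3.37, 'y': 4.23, 'z': -0.05, 'ay': 0.001, 'az': 0.173}
```

Request:
move_arm:
  rows:
    - {"x":-4.31,"y":-3.28,"z":-0.06,"az":0.172}
    - {"x":-4.81,"y":-2.49,"z":-0.06,"az":0.172}
    - {"x":-5.16,"y":-1.64,"z":-0.06,"az":0.172}
    - {"x":-5.36,"y":-0.73,"z":-0.05,"az":0.172}
    - {"x":-5.41,"y":0.2,"z":-0.06,"az":0.172}
    - {"x":-5.3,"y":1.13,"z":-0.05,"az":0.172}
    - {"x":-5.03,"y":2.01,"z":-0.06,"az":0.172}
    - {"x":-4.61,"y":2.85,"z":-0.05,"az":0.172}
    - {"x":-4.05,"y":3.59,"z":-0.06,"az":0.172}
    - {"x":-3.37,"y":4.23,"z":-0.05,"az":0.173}

```text
validation failed for argument at $.ro...
```

```bash
python3 - <<'E'
from h import *
s=state();print(s["clock"],s["eef_pos"],s["joint_positions"])
p,r=rows([.4915,.179,.22],down(-.404),6)
E
```

```text
0.1 [0.1569 0.6047 0.214 ] [-1.3872  0.5219 -0.0363  1.5999  0.0212  1.0211 -0.1128]
{'x': -7.18, 'y': -5.47, 'z': -0.09, 'az': 0.287}
{'x': -8.43, 'y': -3.21, 'z': -0.09, 'az': 0.287}
{'x': -9.0, 'y': -0.69, 'z': -0.1, 'az': 0.287}
{'x': -8.83, 'y': 1.88, 'z': -0.09, 'az': 0.287}
{'x': -7.93, 'y': 4.31, 'z': -0.1, 'az': 0.286}
{'x': -6.39, 'y': 6.36, 'z': -0.09, 'ay': 0.001, 'az': 0.287}
```

Request:
move_arm:
  rows:
    - {"x":-4.3,"y":-3.3,"z":0,"ax":0,"ay":0,"az":0.17,"gripper":8.5}

```text
clock: 0.22
eef_pos: [0.188, 0.5634, 0.2136]
eef_rot: [0.209, 0.978, -0.0, -0.001]
wrist_force: [1.1, -0.7, -0.3]
grip_width: 1.0
finger_force: 0.0
```

Request:
move_arm:
  rows:
    - {"x":-4.8,"y":-2.5,"z":0,"ax":0,"ay":0,"az":0.17,"gripper":8.5}
    - {"x":-5.2,"y":-1.6,"z":0,"ax":0,"ay":0,"az":0.17,"gripper":8.5}
    - {"x":-5.4,"y":-0.7,"z":0,"ax":0,"ay":0,"az":0.17,"gripper":8.5}
    - {"x":-5.4,"y":0.2,"z":0,"ax":0,"ay":0,"az":0.17,"gripper":8.5}
    - {"x":-5.3,"y":1.1,"z":0,"ax":0,"ay":0,"az":0.17,"gripper":8.5}
    - {"x":-5.0,"y":2.0,"z":0,"ax":0,"ay":0,"az":0.17,"gripper":8.5}
    - {"x":-4.6,"y":2.9,"z":0,"ax":0,"ay":0,"az":0.17,"gripper":8.5}

```text
clock: 1.1
eef_pos: [0.4286, 0.265, 0.2145]
eef_rot: [0.724, 0.69, 0.0, -0.0]
wrist_force: [0.9, 0.7, 1.6]
grip_width: 0.993
finger_force: 0.0
```

```bash
python3 - <<'E'
from h import *
s=state();print(s["clock"],s["eef_pos"],s["joint_positions"])
p,r=rows([.4915,.179,.22],down(-.404),3)
E
```

```text
1.1 [0.4286 0.265  0.2145] [-0.967   0.3489  0.3793  1.9289 -0.1633  0.8934 -0.5539]
{'x': -2.76, 'y': 2.23, 'z': -0.18, 'az': 0.119}
{'x': -2.48, 'y': 2.55, 'z': -0.18, 'az': 0.118}
{'x': -2.16, 'y': 2.82, 'z': -0.19, 'az': 0.119}
```

Request:
move_arm:
  rows:
    - {"x":-2.7,"y":2.2,"z":-0.2,"ax":0,"ay":0,"az":0.12,"gripper":8.5}
    - {"x":-2.4,"y":2.4,"z":-0.2,"ax":0,"ay":0,"az":0.12,"gripper":8.5}
    - {"x":-2.0,"y":2.6,"z":-0.2,"ax":0,"ay":0,"az":0.12,"gripper":8.5}
    - {"x":0,"y":0,"z":0,"ax":0,"ay":0,"az":0,"gripper":8.5}

```text
clock: 1.6
eef_pos: [0.4888, 0.1824, 0.2205]
eef_rot: [0.836, 0.549, -0.0, 0.0]
wrist_force: [0.3, -0.2, -0.6]
grip_width: 0.994
finger_force: 0.0
```

```bash
python3 - <<'E'
from h import *
s=state();print(s["clock"],s["eef_pos"],s["joint_positions"])
K,T=wristT(s); im=camera("wrist"); cv2.imwrite("pics/w1.png",im[:,:,::-1])
c,sn=np.cos(-.404),np.sin(-.404)
for l in [(0,.043,.116),(0,-.043,.116),(.045,.055,.01),(.045,-.055,.01),(-.045,-.055,.01),(-.045,.055,.01)]:
    print(l,proj([[.4915+c*l[0]-sn*l[1],.179+sn*l[0]+c*l[1],l[2]]],K,T))
p,r=rows([.4915,.179,.2],down(-.404),1)
E
```

```text
1.6 [0.4888 0.1824 0.2205] [-0.8427  0.3859  0.4902  1.8827 -0.2223  0.9267 -0.6564]
(0, 0.043, 0.116) [[283.1851 151.7334]]
(0, -0.043, 0.116) [[283.0909 248.8922]]
(0.045, 0.055, 0.01) [[321.7519 129.0235]]
(0.045, -0.055, 0.01) [[318.5756 221.8317]]
(-0.045, -0.055, 0.01) [[244.6043 222.1303]]
(-0.045, 0.055, 0.01) [[241.3421 129.3461]]
{'x': -0.3, 'y': 0.52, 'z': 2.03, 'ay': 0.001}
```

View pics/w1.png

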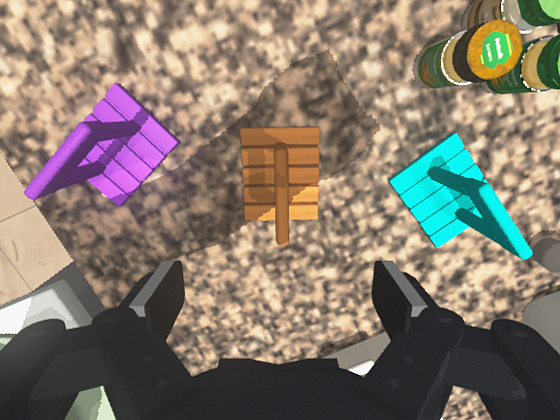

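The wooden plate is centred at about (280,174). Its bar runs from (281,146) to (282,243), within 2 mm of the top-view fit. The purple and turquoise ones lie to either side, clear of it. I'll descend and grip.

Request:
move_arm:
  rows:
    - {"x":-0.2,"y":0.4,"z":3.2,"ax":0,"ay":0,"az":0,"gripper":8.5}
    - {"x":0,"y":0,"z":3.2,"ax":0,"ay":0,"az":0,"gripper":8.5}
    - {"x":0,"y":0,"z":3.2,"ax":0,"ay":0,"az":0,"gripper":5}
    - {"x":0,"y":0,"z":2.6,"ax":0,"ay":0,"az":0,"gripper":3}
    - {"x":0,"y":0,"z":0,"ax":0,"ay":0,"az":0,"gripper":0}
    - {"x":0,"y":0,"z":0,"ax":0,"ay":0,"az":0,"gripper":0}
    - {"x":0,"y":0,"z":0,"ax":0,"ay":0,"az":0,"gripper":0}
    - {"x":0,"y":0,"z":0,"ax":0,"ay":0,"az":0,"gripper":0}

```text
clock: 2.65
eef_pos: [0.4909, 0.1815, 0.0994]
eef_rot: [0.834, 0.551, 0.001, -0.0]
wrist_force: [-0.0, 0.1, -0.7]
grip_width: -0.0
finger_force: 0.0
```

```bash
python3 - <<'E'
from h import *
s=state();print(s["clock"],s["eef_pos"],s["eef_rot"],s["wrist_force"],s["ft_torque"],s["grip_width"]*.0854,s["finger_force"],s["joint_positions"])
p,r=rows(s["eef_pos"]+[0,0,.1],down(-.404),4)
E
# insertion planner in box (x,z) plane, mm
cat > plan.py <<'E'
import numpy as np,heapq,cv2
def rect(x0,x1,z0,z1,d=1.0):
    X,Z=np.meshgrid(np.linspace(x0,x1,max(2,int((x1-x0)/d)+1)),np.linspace(z0,z1,max(2,int((z1-z0)/d)+1)))
    return np.c_[X.ravel(),Z.ravel()]
body=np.vstack([rect(-45,45,0,10),rect(-6,6,10,84),rect(-21,21,80,100)])  # plate, post, fingers
m=np.ones((260,400),np.uint8) # obst map x -200..199, z -60..199
for a,b,c,e in [(30,81,62,70),(-81,-30,62,70),(75,81,0,70),(-81,-75,0,70),(-200,199,-60,26)]:
    m[c+60:e+61,a+200:b+201]=0
D=cv2.distanceTransform(m,cv2.DIST_L2,5)
def clr(x,z,t):
    c,s=np.cos(t),np.sin(t)
    X=x+body[:,0]*c+body[:,1]*s; Z=z-body[:,0]*s+body[:,1]*c
    i=np.clip(np.round(Z).astype(int)+60,0,259); j=np.clip(np.round(X).astype(int)+200,0,399)
    return D[i,j].min()
xs=np.arange(-40,41,2);zs=np.arange(30,131,2);ts=np.radians(np.arange(0,43,2))
C=np.array([[[clr(x,z,t) for t in ts] for z in zs] for x in xs])
def path(s,g):
    pq=[(0,s,None)];seen={}
    while pq:
        d,n,pr=heapq.heappop(pq)
        if n in seen: continue
        seen[n]=pr
        if n==g: break
        for dx in(-1,0,1):
            for dz in(-1,0,1):
                for dt in(-1,0,1):
                    k=(n[0]+dx,n[1]+dz,n[2]+dt)
                    if all(0<=k[i]<C.shape[i] for i in range(3)) and k not in seen and C[k]>1.2:
                        heapq.heappush(pq,(d+np.hypot(np.hypot(dx,dz),dt)*(1+100/C[k]**2),k,n))
    if g not in seen: return None
    o=[];n=g
    while n: o.append((int(xs[n[0]]),int(zs[n[1]]),int(round(np.degrees(ts[n[2]]))),round(float(C[n]),1)));n=seen[n]
    return o[::-1]
ti=18
s=tuple([20,45,ti]); g=(20,4,0)
print(C[s],C[g]); P=path(s,g)
print(P)
E
python3 plan.py
```

```text
2.65 [0.4909 0.1815 0.0994] [ 0.8342  0.5515  0.0007 -0.0001] [-0.0373  0.0825 -0.6998] [ 0.0116 -0.0273 -0.015 ] -6.656597054413764e-06 0.0 [-0.755   0.562   0.394   1.9824 -0.341   0.6597 -0.5461]
{'z': -2.5}
{'z': -2.5}
{'x': 0.01, 'z': -2.5, 'ay': -0.001, 'az': 0.001}
{'y': 0.01, 'z': -2.5, 'ax': 0.001}
24.0 12.0
[(0, 120, 36, 24.0), (-2, 120, 36, 24.0), (-4, 120, 36, 24.0), (-6, 120, 36, 24.0), (-8, 118, 36, 22.2), (-10, 116, 36, 20.6), (-12, 114, 36, 19.0), (-14, 112, 36, 17.4), (-16, 110, 36, 16.6), (-18, 108, 36, 16.2), (-20, 106, 38, 16.2), (-22, 104, 40, 16.2), (-24, 102, 42, 16.6), (-24, 100, 42, 15.4), (-24, 98, 42, 15.0), (-24, 96, 42, 14.6), (-24, 94, 42, 14.2), (-24, 92, 42, 14.0), (-24, 90, 42, 14.0), (-24, 88, 42, 14.0), (-24, 86, 42, 14.0), (-24, 84, 42, 14.0), (-24, 82, 42, 12.6), (-22, 80, 42, 12.6), (-20, 78, 42, 12.0), (-18, 76, 42, 11.4), (-16, 74, 42, 11.4), (-14, 72, 42, 12.0), (-12, 70, 42, 12.0), (-10, 68, 42, 11.4), (-8, 66, 40, 10.6), (-6, 64, 38, 9.8), (-4, 64, 38, 9.2), (-2, 62, 36, 8.6), (0, 60, 34, 8.0), (2, 60, 34, 7.0), (4, 58, 32, 7.0), (6, 56, 30, 5.6), (8, 56, 28, 5.4), (10, 56, 26, 4.0), (12, 56, 24, 2.8), (14, 54, 22, 2.2), (14, 54, 20, 2.0), (16, 54, 18, 2.0), (16, 52, 16, 2.2), (16, 50, 14, 2.2), (16, 48, 12, 3.0), (16, 46, 10, 3.0), (16, 44, 8, 3.6), (14, 42, 6, 5.0), (12, 40, 4, 9.0), (10, 40, 2, 10.0), (8, 38, 0, 12.0), (6, 38, 0, 12.0), (4, 38, 0, 12.0), (2, 38, 0, 12.0), (0, 38, 0, 12.0)]
```

The gripper shut on nothing, so I'll look before doing anything else.

```bash
python3 - <<'E'
from h import *
im=camera("wrist"); im2=camera("scene")
a=im2[150:260,190:350]
o=np.zeros((600,560,3),np.uint8); o[:330,:440]=cv2.resize(im,(440,330)); o[335:600,:385]=cv2.resize(a,(385,265))
cv2.imwrite("pics/w2.png",o[:,:,::-1]); print(state()["grip_width"])
E
```

```text
-0.003111398469845655
```

View pics/w2.png

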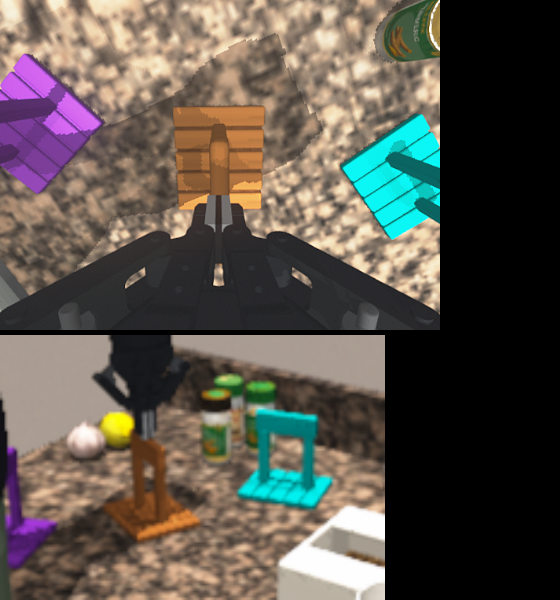

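```bash
python3 - <<'E'
from h import *
s=state();K,T=wristT(s); im=camera("wrist")[:,:,::-1].copy(); sc=camera("scene")[:,:,::-1].copy()
c=calibration("scene");A=T@np.linalg.inv(calibration("wrist")["T_tool_cam"])
tool=lambda l:(A@np.r_[l,1])[:3]
print("wrist tip",proj([tool((x,0,.017)) for x in(-.011,0,.011)],K,T), "scene tip/tcp",proj([tool((0,0,.017)),tool((0,0,0))],c["K"],c["cam_to_world"]))
a=-.404;cc,sn=np.cos(a),np.sin(a)
L=[(0,.043,.116),(0,-.043,.116),(0,.043,.084),(0,-.043,.084),(.045,.055,.01),(.045,-.055,.01),(-.045,-.055,.01),(-.045,.055,.01)]
W=[[.4915+cc*l[0]-sn*l[1],.179+sn*l[0]+cc*l[1],l[2]] for l in L]
print("wrist",proj(W,K,T));print("scene",proj(W,c["K"],c["cam_to_world"]))
x=cv2.resize(im[120:320,190:370],None,fx=3,fy=3,interpolation=3)[:600,:400+0]
y=cv2.resize(sc[170:245,225:285],None,fx=6,fy=6,interpolation=2)
o=np.zeros((600,800,3),np.uint8);w=cv2.resize(im[130:300,210:345],None,fx=3,fy=3,interpolation=2);o[:510,:405]=w;o[:450,420:780]=y
cv2.imwrite("pics/w3.png",o)
E
```

```text
wrist tip [[279.1652 256.9573]
 [279.1862 239.9496]
 [279.2079 222.373 ]] scene tip/tcp [[250.792  202.8339]
 [250.5384 197.7917]]
wrist [[283.179  184.7689]
 [282.2008 343.4108]
 [282.185  171.905 ]
 [281.4762 307.945 ]
 [340.169  138.5396]
 [332.9433 269.3853]
 [227.7864 269.3123]
 [221.5863 138.3983]]
scene [[245.1288 188.3545]
 [257.2369 197.6226]
 [245.6492 197.7092]
 [257.6586 207.3923]
 [257.617  214.1768]
 [273.3099 227.2926]
 [246.9781 234.3831]
 [232.5495 220.421 ]]
```

View pics/w3.png

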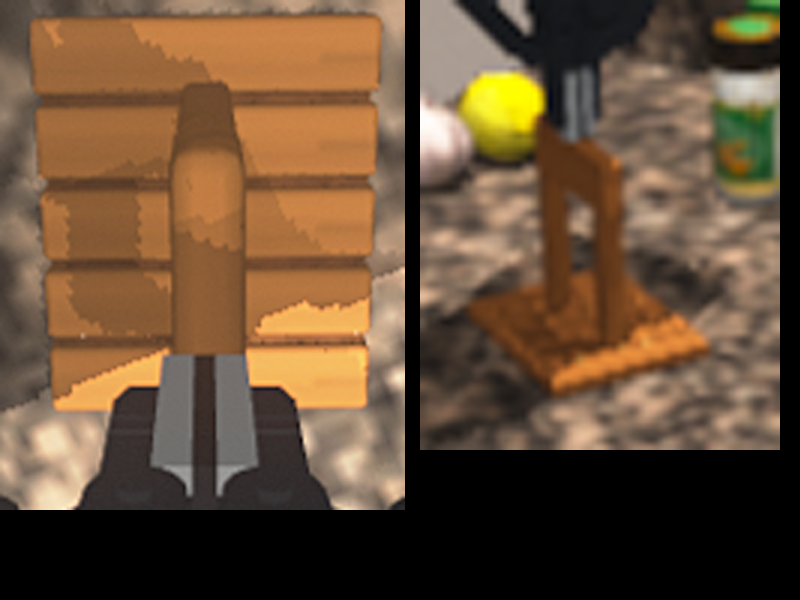

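Both views show the shut pads just above the bar: the wrist crop has them over the bar at (205,355), and the scene crop has the tips at (578,140), about z 0.116. So the real tips sit about 30 mm farther back than stated. The plate hasn't moved. I'll open, go 3 cm lower and grip again.

Request:
move_arm:
  rows:
    - {"x":0,"y":0,"z":-0.5,"ax":0,"ay":0,"az":0,"gripper":6}
    - {"x":0,"y":0,"z":0,"ax":0,"ay":0,"az":0,"gripper":6}
    - {"x":0,"y":0,"z":0,"ax":0,"ay":0,"az":0,"gripper":6}
    - {"x":0,"y":0,"z":0,"ax":0,"ay":0,"az":0,"gripper":6}
    - {"x":0,"y":0,"z":1,"ax":0,"ay":0,"az":0,"gripper":6}
    - {"x":0,"y":0,"z":1,"ax":0,"ay":0,"az":0,"gripper":6}
    - {"x":0,"y":0,"z":1,"ax":0,"ay":0,"az":0,"gripper":6}
    - {"x":0,"y":0,"z":0,"ax":0,"ay":0,"az":0,"gripper":6}

```text
clock: 3.85
eef_pos: [0.4902, 0.1807, 0.0725]
eef_rot: [0.834, 0.551, -0.001, -0.0]
wrist_force: [-0.4, -0.2, -0.2]
grip_width: 0.705
finger_force: 0.0
```

Request:
move_arm:
  rows:
    - {"x":0,"y":0,"z":0.2,"ax":0,"ay":0,"az":0,"gripper":0}
    - {"x":0,"y":0,"z":0,"ax":0,"ay":0,"az":0,"gripper":0}
    - {"x":0,"y":0,"z":0,"ax":0,"ay":0,"az":0,"gripper":0}
    - {"x":0,"y":0,"z":0,"ax":0,"ay":0,"az":0,"gripper":0}
    - {"x":0,"y":0,"z":0,"ax":0,"ay":0,"az":0,"gripper":0}

```text
clock: 4.47
eef_pos: [0.4908, 0.181, 0.0716]
eef_rot: [0.834, 0.551, 0.0, 0.0]
wrist_force: [1.2, 0.1, 1.1]
grip_width: 0.127
finger_force: 60.8
```

```bash
python3 - <<'E'
from h import *
s=state();K,T=wristT(s); im=camera("wrist")[:,:,::-1].copy(); sc=camera("scene")[:,:,::-1].copy()
print(s["clock"],s["eef_pos"],s["eef_rot"],s["wrist_force"],s["grip_width"]*85.4,s["finger_force"],s["joint_positions"])
y=cv2.resize(sc[160:245,220:290],None,fx=6,fy=6,interpolation=2)
o=np.zeros((540,800,3),np.uint8);w=cv2.resize(im[130:300,210:345],None,fx=2.5,fy=2.5,interpolation=2);o[:w.shape[0],:w.shape[1]]=w;o[:510,370:790]=y
cv2.imwrite("pics/w4.png",o)
E
```

```text
4.475 [0.4908 0.181  0.0716] [0.8343 0.5512 0.0001 0.    ] [1.2259 0.0584 1.0591] 10.826063235055205 60.82393527030945 [-0.7318  0.6068  0.3645  1.9962 -0.3673  0.6016 -0.524 ]
```

View pics/w4.png

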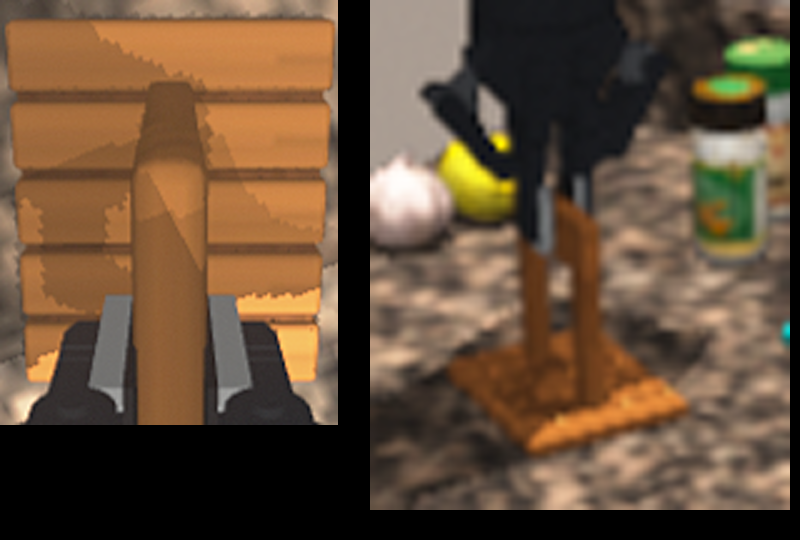

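Grasp confirmed: the pads hold the bar with 61 N at about 11 mm opening. Next I'll lift, carry, and refine the insertion path.

```bash
cat > plan2.py <<'E'
import numpy as np,cv2,heapq
def rect(x0,x1,z0,z1,d=.5):
    X,Z=np.meshgrid(np.arange(x0,x1+.01,d),np.arange(z0,z1+.01,d))
    k=(X==x0)|(X==x1)|(Z==z0)|(Z==z1); return np.c_[X[k],Z[k]]
body=np.vstack([rect(-45,45,0,10),rect(-6,6,10,84),rect(-24,24,80,100)])
m=np.ones((1300,2000),np.uint8)
for a,b,c,e in [(30,81,62,70),(-81,-30,62,70),(75,81,0,70),(-81,-75,0,70),(-200,199,-60,26)]:
    m[(c+60)*5:(e+60)*5+1,(a+200)*5:(b+200)*5+1]=0
D=cv2.distanceTransform(m,cv2.DIST_L2,5)/5
def clr(x,z,t):
    c,s=np.cos(t),np.sin(t)
    X=x+body[:,0]*c+body[:,1]*s; Z=z-body[:,0]*s+body[:,1]*c
    return D[np.clip(np.round((Z+60)*5).astype(int),0,1299),np.clip(np.round((X+200)*5).astype(int),0,1999)].min()
xs=np.arange(-30,31,1);zs=np.arange(36,112,1);ts=np.arange(0,43,1)
C=np.array([[[clr(x,z,t) for t in np.radians(ts)] for z in zs] for x in xs])
s=(6,75,40);g=(30,2,0);pq=[(0,s,None)];seen={}
while pq:
    d,n,pr=heapq.heappop(pq)
    if n in seen: continue
    seen[n]=pr
    if n==g: break
    for dx in(-1,0,1):
        for dz in(-1,0,1):
            for dt in(-1,0,1):
                k=(n[0]+dx,n[1]+dz,n[2]+dt)
                if all(0<=k[i]<C.shape[i] for i in range(3)) and k not in seen and C[k]>.5:
                    heapq.heappush(pq,(d+np.hypot(np.hypot(dx,dz),dt)*(1+300/min(C[k],8)**3),k,n))
o=[];n=g
while n: o.append((int(xs[n[0]]),int(zs[n[1]]),int(ts[n[2]]),round(float(C[n]),1)));n=seen[n]
print(o[::-1][::2])
E
python3 plan2.py; python3 - <<'E'
from h import *
s=state(); p0=s["eef_pos"];R0=R.from_quat(s["eef_rot"])
p,r=rows([p0[0],p0[1],.19],R0,4,dec=1)
print(); rows([.44,-.1535,.24],down(.059),10,p,r,dec=1)
E
```

```text
[(-24, 111, 40, 22.6), (-24, 109, 40, 21.2), (-24, 107, 40, 20.0), (-24, 105, 40, 18.8), (-24, 103, 40, 17.5), (-22, 101, 40, 14.7), (-22, 99, 40, 13.5), (-22, 97, 40, 12.4), (-22, 95, 40, 11.9), (-22, 93, 40, 11.6), (-21, 91, 40, 10.2), (-21, 89, 40, 10.2), (-21, 87, 40, 10.2), (-21, 85, 40, 10.2), (-21, 83, 40, 10.2), (-20, 81, 40, 9.6), (-18, 79, 40, 8.3), (-16, 77, 40, 8.0), (-14, 75, 40, 8.3), (-12, 73, 40, 8.4), (-10, 71, 39, 8.1), (-8, 69, 39, 8.4), (-6, 67, 38, 8.1), (-4, 65, 38, 8.5), (-2, 63, 37, 8.4), (0, 61, 36, 8.3), (2, 59, 34, 7.8), (4, 58, 33, 7.4), (6, 57, 31, 6.5), (8, 56, 29, 5.8), (10, 55, 27, 4.7), (12, 55, 25, 3.9), (13, 55, 23, 3.0), (14, 55, 21, 2.3), (15, 54, 19, 2.4), (16, 53, 17, 2.4), (16, 51, 15, 2.6), (16, 49, 13, 2.8), (16, 47, 11, 3.0), (16, 45, 10, 3.3), (16, 43, 8, 3.9), (14, 41, 6, 6.4), (12, 39, 4, 9.8), (10, 38, 2, 10.4), (8, 38, 0, 12.0), (6, 38, 0, 12.0), (4, 38, 0, 12.0), (2, 38, 0, 12.0), (0, 38, 0, 12.0)]
{'z': -3.0}
{'z': -2.9}
{'z': -3.0}
{'z': -2.9}

{'x': -3.3, 'y': 0.8, 'z': -0.5, 'az': -0.046}
{'x': -3.3, 'y': 0.7, 'z': -0.5, 'az': -0.046}
{'x': -3.3, 'y': 0.5, 'z': -0.5, 'az': -0.046}
{'x': -3.4, 'y': 0.4, 'z': -0.5, 'az': -0.046}
{'x': -3.4, 'y': 0.2, 'z': -0.5, 'az': -0.046}
{'x': -3.4, 'y': 0.1, 'z': -0.5, 'az': -0.046}
{'x': -3.4, 'y': -0.1, 'z': -0.5, 'az': -0.047}
{'x': -3.4, 'y': -0.2, 'z': -0.5, 'az': -0.046}
{'x': -3.3, 'y': -0.4, 'z': -0.5, 'az': -0.047}
{'x': -3.3, 'y': -0.5, 'z': -0.5, 'az': -0.046}
```

Request:
move_arm:
  rows:
    - {"x":0,"y":0,"z":-1,"ax":0,"ay":0,"az":0,"gripper":0}
    - {"x":0,"y":0,"z":-3,"ax":0,"ay":0,"az":0,"gripper":0}
    - {"x":0,"y":0,"z":-4,"ax":0,"ay":0,"az":0,"gripper":0}
    - {"x":0,"y":0,"z":-4,"ax":0,"ay":0,"az":0,"gripper":0}
    - {"x":0,"y":0,"z":0,"ax":0,"ay":0,"az":0,"gripper":0}

```text
clock: 5.2
eef_pos: [0.4918, 0.1815, 0.1943]
eef_rot: [0.834, 0.551, 0.002, -0.0]
wrist_force: [-0.7, -0.3, -3.6]
grip_width: 0.125
finger_force: 60.4
```

Request:
move_arm:
  rows:
    - {"x":-3.3,"y":0.8,"z":-0.5,"ax":0,"ay":0,"az":-0.046,"gripper":0}
    - {"x":-3.3,"y":0.7,"z":-0.5,"ax":0,"ay":0,"az":-0.046,"gripper":0}
    - {"x":-3.3,"y":0.5,"z":-0.5,"ax":0,"ay":0,"az":-0.046,"gripper":0}
    - {"x":-3.4,"y":0.4,"z":-0.5,"ax":0,"ay":0,"az":-0.046,"gripper":0}
    - {"x":-3.4,"y":0.2,"z":-0.5,"ax":0,"ay":0,"az":-0.046,"gripper":0}
    - {"x":-3.4,"y":0.1,"z":-0.5,"ax":0,"ay":0,"az":-0.046,"gripper":0}
    - {"x":-3.4,"y":-0.1,"z":-0.5,"ax":0,"ay":0,"az":-0.046,"gripper":0}
    - {"x":-3.4,"y":-0.2,"z":-0.5,"ax":0,"ay":0,"az":-0.046,"gripper":0}
    - {"x":-3.3,"y":-0.4,"z":-0.5,"ax":0,"ay":0,"az":-0.046,"gripper":0}
    - {"x":-3.3,"y":-0.5,"z":-0.5,"ax":0,"ay":0,"az":-0.046,"gripper":0}

```text
clock: 6.45
eef_pos: [0.4388, -0.154, 0.2411]
eef_rot: [0.686, 0.728, -0.0, -0.0]
wrist_force: [1.0, -0.1, -2.1]
grip_width: 0.128
finger_force: 60.3
```

```bash
cat >> h.py <<'E'
BOX=np.array([.4768,-.1535]);YAW=.06;H=.0716
def tcp(x,z,deg,dy=0):  # plate underside centre (mm, box frame) -> TCP pose
    r=down(YAW,np.radians(deg)); e=np.array([np.cos(YAW),np.sin(YAW),0]); f=np.array([-e[1],e[0],0])
    o=np.r_[BOX,0]+e*x/1000+f*dy/1000+np.array([0,0,z/1000])
    return o-r.apply([0,0,1])*H, r
def plate(s):
    r=R.from_quat(s["eef_rot"]); P=s["eef_pos"]+r.apply([0,0,1])*H; e=np.array([np.cos(YAW),np.sin(YAW)]);f=np.array([-e[1],e[0]])
    d=P[:2]-BOX; up=-r.apply([0,0,1]); yy=r.apply([0,1,0])
    return np.array([d@e*1000,d@f*1000,P[2]*1000,np.degrees(np.arctan2(up[:2]@e,up[2])),np.degrees(np.arctan2(up[:2]@f,up[2])),np.degrees(np.arctan2(yy[1],yy[0])-YAW)])
def go(wps,dec=2):
    p=r=None
    for (x,z,d,n) in wps:
        P,Q=tcp(x,z,d); p,r=rows(P,Q,n,p,r,dec=dec)
    return p,r
E
python3 - <<'E'
from h import *
s=state();print(s["eef_pos"],"plate x y z tilt roll yaw",plate(s),s["joint_positions"],s["wrist_force"])
go([(-24,112,40,10)])
E
```

```text
[ 0.4388 -0.154   0.2411] plate x y z tilt roll yaw [-37.9997   1.841  169.5057   0.0609  -0.0197  -0.0809] [-0.2184  0.2594  0.5218  1.9911 -0.1599  0.9317  0.4435] [ 1.0388 -0.1285 -2.1162]
{'x': -0.02, 'y': 0.6, 'z': 0.74, 'ax': 0.07}
{'x': -0.02, 'y': 0.65, 'z': 0.7, 'ax': 0.07}
{'x': -0.02, 'y': 0.7, 'z': 0.65, 'ax': 0.07}
{'x': -0.02, 'y': 0.74, 'z': 0.6, 'ax': 0.07}
{'x': -0.02, 'y': 0.78, 'z': 0.55, 'ax': 0.07}
{'x': -0.02, 'y': 0.82, 'z': 0.49, 'ax': 0.069}
{'x': -0.01, 'y': 0.85, 'z': 0.43, 'ax': 0.07}
{'x': -0.02, 'y': 0.88, 'z': 0.37, 'ax': 0.069}
{'x': -0.01, 'y': 0.9, 'z': 0.31, 'ax': 0.07, 'ay': -0.001}
{'x': -0.02, 'y': 0.92, 'z': 0.25, 'ax': 0.069, 'az': -0.001}
```

Request:
move_arm:
  rows:
    - {"x":0,"y":0.6,"z":0.7,"ax":0.07,"ay":0,"az":0,"gripper":0}
    - {"x":0,"y":0.7,"z":0.7,"ax":0.07,"ay":0,"az":0,"gripper":0}
    - {"x":0,"y":0.7,"z":0.6,"ax":0.07,"ay":0,"az":0,"gripper":0}
    - {"x":0,"y":0.7,"z":0.6,"ax":0.07,"ay":0,"az":0,"gripper":0}
    - {"x":0,"y":0.8,"z":0.6,"ax":0.07,"ay":0,"az":0,"gripper":0}
    - {"x":0,"y":0.8,"z":0.5,"ax":0.07,"ay":0,"az":0,"gripper":0}
    - {"x":0,"y":0.9,"z":0.4,"ax":0.07,"ay":0,"az":0,"gripper":0}
    - {"x":-0.1,"y":0.9,"z":0.4,"ax":0.07,"ay":0,"az":0,"gripper":0}
    - {"x":-0.1,"y":0.9,"z":0.3,"ax":0.07,"ay":0,"az":0,"gripper":0}
    - {"x":0,"y":0.9,"z":0.2,"ax":0.07,"ay":0,"az":0,"gripper":0}

```text
clock: 7.7
eef_pos: [0.5003, -0.1515, 0.1669]
eef_rot: [0.645, 0.683, -0.25, -0.237]
wrist_force: [0.7, 0.4, -2.3]
grip_width: 0.128
finger_force: 60.4
```

```bash
python3 - <<'E'
from h import *
s=state();print(s["eef_pos"],"plate",plate(s),s["joint_positions"],s["wrist_force"])
sc=camera("scene")[:,:,::-1]; tp=camera("top")[:,:,::-1]
o=np.zeros((480,800,3),np.uint8)
o[:480,:384]=cv2.resize(sc[195:285,300:372],(384,480),interpolation=2)
o[:396,400:796]=cv2.resize(tp[197:263,325:391],None,fx=6,fy=6,interpolation=2)
cv2.imwrite("pics/c5.png",o)
go([(-21,85,40,4),(-19,80,40,2),(-10,71,40,3),(0,61,36,4)],1)
E
```

```text
[ 0.5003 -0.1515  0.1669] plate [-22.7113   0.7516 112.3185  40.2831  -0.1785  -0.1523] [-0.1489  0.8938  0.4774  1.3794 -0.1416  1.6174  0.3963] [ 0.7163  0.425  -2.3456]
{'y': 0.4, 'z': 0.5, 'ax': -0.002, 'ay': -0.001}
{'y': 0.5, 'z': 0.4, 'ax': -0.002}
{'x': -0.1, 'y': 0.4, 'z': 0.5, 'ax': -0.001, 'ay': -0.001}
{'y': 0.4, 'z': 0.4, 'ax': -0.002, 'az': -0.001}
{'y': 0.3, 'z': 0.2}
{'y': 0.2, 'z': 0.1}
{'y': 0.4}
{'y': 0.4, 'z': 0.1}
{'y': 0.5}
{'y': 0.2, 'ax': -0.017}
{'y': 0.2, 'z': 0.1, 'ax': -0.018}
{'y': 0.2, 'ax': -0.017}
{'y': 0.3, 'z': 0.1, 'ax': -0.018}
```

View pics/c5.png

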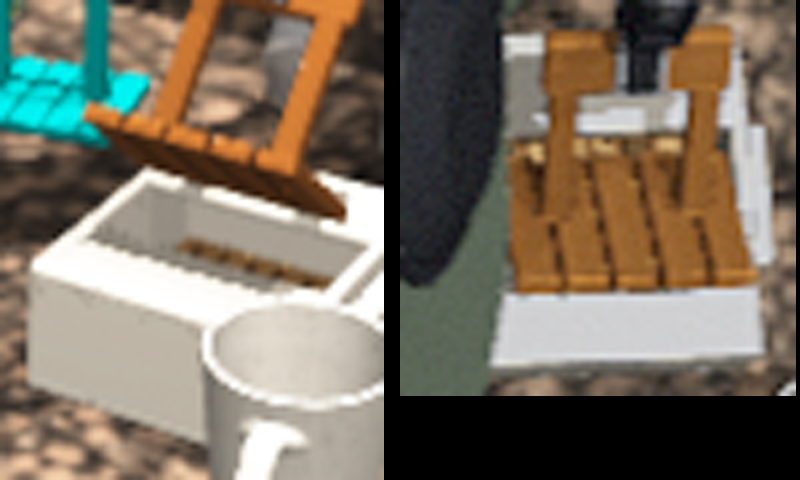

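The low (far) edge of the tilted plate is over the slot, and the box is clear. I'll check the plate's predicted top-view corners against those seen at (516,288) and (757,275).

```bash
python3 - <<'E'
from h import *
s=state();c=calibration("top");r=R.from_quat(s["eef_rot"]);P=s["eef_pos"]
for l in [(.055,-.045,H-.0),(-.055,-.045,H),(.055,-.045,H-.01),(-.055,-.045,H-.01)]:
    q=proj([P+r.apply(l)],c["K"],c["cam_to_world"])[0]; print(l,400+6*(q[0]-325+.5)-.5,6*(q[1]-197+.5)-.5)
E
```

```text
(0.055, -0.045, 0.0716) 515.2721681250837 298.8971147494051
(-0.055, -0.045, 0.0716) 756.1637034839241 290.54215735518875
(0.055, -0.045, 0.061599999999999995) 516.3644814565191 282.580116307975
(-0.055, -0.045, 0.061599999999999995) 758.2965250832569 274.18992398118525
```

```bash
python3 - <<'E'
from h import *
s=state();c=calibration("top");r=R.from_quat(s["eef_rot"]);P=s["eef_pos"]
tp=camera("top").astype(float); t0=cv2.imread("pics/top0.png")[:,:,::-1].astype(float)
pr=lambda l:proj([P+r.apply(l)],c["K"],c["cam_to_world"])[0]
a,b=pr((.055,-.045,H)),pr((-.055,-.045,H))
from numpy import interp
def cross(im,u,v0,v1):
    sat=(im[v0:v1,u,0]-im[v0:v1,u,2]); h=(sat.max()+sat.min())/2
    i=np.where(np.diff(np.sign(sat-h)))[0]; return [round(float(v0+k+(sat[k]-h)/(sat[k]-sat[k+1])),2) for k in i]
for u in(352,360,368,376): print(u,"pred",interp(u,[a[0],b[0]],[a[1],b[1]]),"seen",cross(tp,u,238,252))
# box front/back/slot edges at centre columns, from first picture
e=np.array([np.cos(.06),np.sin(.06)]);f=np.array([-e[1],e[0]])
for u in(350,360,370):
    g=t0[:,u].mean(1); d=np.diff(g)
    print(u,[(int(v),int(d[v])) for v in range(195,265) if abs(d[v])>35])
for X in(.081,.03,-.03,-.081):
    print(X,[proj([np.r_[np.array([.4775,-.1535])+X*e+Y*f,.07]],c["K"],c["cam_to_world"])[0] for Y in(.02,0,-.02)])
E
```

```text
352 pred 246.11495368253838 seen [245.42]
360 pred 245.8374858211037 seen [244.76]
368 pred 245.56001795966904 seen [244.5]
376 pred 245.2825500982344 seen [244.5]
350 [(198, -50), (199, 52), (201, 56), (218, -93), (219, -46), (220, 56), (256, -37), (257, -64)]
360 [(201, 76), (218, -105), (220, 43), (239, 56), (256, -90)]
370 [(200, 40), (201, 90), (217, -45), (218, -69), (219, 55), (256, -81)]
0.081 [array([350.7305, 201.8174]), array([357.5813, 201.566 ]), array([364.4322, 201.3146])]
0.03 [array([351.8184, 219.0056]), array([358.7127, 218.7526]), array([365.6071, 218.4996])]
-0.03 [array([353.1161, 239.5082]), array([360.0623, 239.2533]), array([367.0085, 238.9984])]
-0.081 [array([354.2346, 257.1794]), array([361.2255, 256.9229]), array([368.2163, 256.6663])]
```

```bash
sed -i 's/BOX=np.array(\[.4768/BOX=np.array([.4759/' h.py; python3 - <<'E'
from h import *
s=state();print(plate(s))
go([(-21,86,40,4),(-18,79,40,2),(-10,71,40,3)],1)
E
```

```text
[-21.9699   0.7408 111.5853  40.2295  -0.1496  -0.1341]
{'y': 0.4, 'z': 0.5, 'ax': -0.001}
{'y': 0.4, 'z': 0.5, 'ax': -0.001, 'ay': -0.001, 'az': -0.001}
{'y': 0.4, 'z': 0.4, 'ax': -0.001}
{'x': -0.1, 'y': 0.5, 'z': 0.5, 'ax': -0.001, 'ay': -0.001, 'az': -0.001}
{'y': 0.3, 'z': 0.2}
{'y': 0.4, 'z': 0.1}
{'y': 0.4}
{'y': 0.4, 'z': 0.1}
{'y': 0.3}
```

Request:
move_arm:
  rows:
    - {"x":0,"y":0.4,"z":0.5,"ax":0,"ay":0,"az":0,"gripper":0}
    - {"x":0,"y":0.4,"z":0.5,"ax":0,"ay":0,"az":0,"gripper":0}
    - {"x":0,"y":0.4,"z":0.4,"ax":0,"ay":0,"az":0,"gripper":0}
    - {"x":-0.1,"y":0.5,"z":0.5,"ax":0,"ay":0,"az":0,"gripper":0}
    - {"x":0,"y":0.3,"z":0.2,"ax":0,"ay":0,"az":0,"gripper":0}
    - {"x":0,"y":0.4,"z":0.1,"ax":0,"ay":0,"az":0,"gripper":0}
    - {"x":0,"y":0.4,"z":0,"ax":0,"ay":0,"az":0,"gripper":0}
    - {"x":0,"y":0.4,"z":0.1,"ax":0,"ay":0,"az":0,"gripper":0}
    - {"x":0,"y":0.3,"z":0,"ax":0,"ay":0,"az":0,"gripper":0}

```text
clock: 8.98
eef_pos: [0.5126, -0.152, 0.1277]
eef_rot: [0.645, 0.683, -0.249, -0.235]
wrist_force: [-1.0, 0.3, -2.1]
grip_width: 0.13
finger_force: 60.4
```

```bash
python3 - <<'E'
from h import *
s=state();print(plate(s),s["wrist_force"],s["joint_positions"])
go([(0,61,36,4),(8,56,29,3),(12,55,25,2)],1)
E
```

```text
[-9.4451 -0.5251 72.9167 40.1113 -0.1426 -0.1725] [-1.0198  0.3251 -2.0996] [-0.1377  0.9553  0.4629  1.3563 -0.1604  1.5772  0.3901]
{'y': 0.2, 'z': 0.1, 'ax': -0.018, 'az': -0.001}
{'y': 0.3, 'z': 0.1, 'ax': -0.018, 'ay': -0.001}
{'y': 0.2, 'z': 0.1, 'ax': -0.018, 'az': -0.001}
{'x': 0.1, 'y': 0.3, 'ax': -0.018, 'ay': -0.001}
{'ax': -0.041}
{'ax': -0.04}
{'ax': -0.041}
{'ax': -0.035}
{'y': -0.1, 'z': -0.1, 'ax': -0.035}
```

Request:
move_arm:
  rows:
    - {"x":0,"y":0.2,"z":0.1,"ax":-0.018,"ay":0,"az":0,"gripper":0}
    - {"x":0,"y":0.3,"z":0.1,"ax":-0.018,"ay":0,"az":0,"gripper":0}
    - {"x":0,"y":0.2,"z":0.1,"ax":-0.018,"ay":0,"az":0,"gripper":0}
    - {"x":0,"y":0.2,"z":0,"ax":-0.018,"ay":0,"az":0,"gripper":0}
    - {"x":0,"y":0,"z":0,"ax":0,"ay":0,"az":0,"gripper":0}

```text
clock: 9.6
eef_pos: [0.5175, -0.1517, 0.1203]
eef_rot: [0.653, 0.691, -0.224, -0.212]
wrist_force: [-0.2, -0.8, -2.5]
grip_width: 0.124
finger_force: 60.5
```

```bash
python3 - <<'E'
from h import *
s=state();print(plate(s),s["wrist_force"])
go([(8,56,29,4),(12,55,25,2),(14,55,21,2)],1)
E
```

```text
[-0.3455 -0.5812 62.2885 35.9351 -0.1318 -0.1839] [-0.2495 -0.7932 -2.4749]
{'ax': -0.03, 'az': -0.001}
{'y': 0.1, 'ax': -0.03, 'ay': -0.001, 'az': -0.001}
{'ax': -0.031}
{'x': 0.1, 'y': 0.1, 'z': 0.1, 'ax': -0.03, 'ay': -0.001, 'az': -0.001}
{'y': -0.1, 'z': -0.1, 'ax': -0.035}
{'ax': -0.035}
{'y': -0.2, 'ax': -0.035}
{'y': -0.1, 'z': -0.1, 'ax': -0.035}
```

Request:
move_arm:
  rows:
    - {"x":0,"y":0.05,"z":0.05,"ax":-0.03,"ay":0,"az":0,"gripper":0}
    - {"x":0,"y":0.1,"z":0,"ax":-0.03,"ay":0,"az":0,"gripper":0}
    - {"x":0,"y":0,"z":0,"ax":-0.03,"ay":0,"az":0,"gripper":0}
    - {"x":0,"y":0.05,"z":0.05,"ax":-0.03,"ay":0,"az":0,"gripper":0}
    - {"x":0,"y":0,"z":0,"ax":0,"ay":0,"az":0,"gripper":0}

```text
clock: 10.22
eef_pos: [0.5185, -0.1517, 0.1185]
eef_rot: [0.665, 0.704, -0.182, -0.172]
wrist_force: [-0.4, -0.7, -2.9]
grip_width: 0.13
finger_force: 60.4
```

```bash
python3 - <<'E'
from h import *
s=state();print(plate(s),s["wrist_force"])
go([(12,55,25,2),(14.3,55,21,2),(15,54,19,2),(16,52.5,17,2)],2)
E
```

```text
[ 7.8432 -0.6298 55.8701 29.0403 -0.1115 -0.194 ] [-0.3563 -0.673  -2.9148]
{'x': 0.04, 'y': -0.05, 'z': -0.05, 'ax': -0.035, 'ay': -0.001, 'az': -0.002}
{'x': 0.04, 'y': -0.05, 'z': -0.06, 'ax': -0.036, 'ay': -0.001, 'az': -0.001}
{'y': -0.14, 'z': -0.04, 'ax': -0.035}
{'y': -0.15, 'z': -0.04, 'ax': -0.034}
{'y': -0.07, 'z': 0.03, 'ax': -0.018}
{'y': -0.08, 'z': 0.04, 'ax': -0.017}
{'y': -0.05, 'z': 0.06, 'ax': -0.018}
{'y': -0.05, 'z': 0.05, 'ax': -0.017}
```

Right on plan, with no contact. Now the narrow part.

Request:
move_arm:
  rows:
    - {"x":0.04,"y":-0.05,"z":-0.05,"ax":-0.035,"ay":0,"az":-0.002,"gripper":0}
    - {"x":0.04,"y":-0.05,"z":-0.05,"ax":-0.035,"ay":0,"az":-0.002,"gripper":0}
    - {"x":0,"y":-0.14,"z":-0.04,"ax":-0.035,"ay":0,"az":0,"gripper":0}
    - {"x":0,"y":-0.15,"z":-0.04,"ax":-0.035,"ay":0,"az":0,"gripper":0}
    - {"x":0,"y":0,"z":0,"ax":0,"ay":0,"az":0,"gripper":0}

```text
clock: 10.85
eef_pos: [0.5157, -0.1511, 0.1217]
eef_rot: [0.674, 0.716, -0.133, -0.126]
wrist_force: [0.5, 0.8, -3.2]
grip_width: 0.13
finger_force: 60.4
```

```bash
python3 - <<'E'
from h import *
s=state();print(plate(s),s["wrist_force"],s["ft_torque"])
go([(15,54,19,2),(16,52.5,17,2),(16,49,13,3),(16,46,10,3)],2)
E
```

```text
[14.0905  0.1844 54.8627 21.0829 -0.1064  0.054 ] [ 0.4564  0.7892 -3.1814] [ 0.0801 -0.6614 -0.0292]
{'y': -0.07, 'z': 0.03, 'ax': -0.018, 'ay': -0.001}
{'x': -0.01, 'y': -0.07, 'z': 0.02, 'ax': -0.018, 'ay': -0.001, 'az': 0.001}
{'y': -0.06, 'z': 0.06, 'ax': -0.018}
{'y': -0.05, 'z': 0.05, 'ax': -0.017}
{'y': -0.13, 'z': 0.12, 'ax': -0.023}
{'y': -0.14, 'z': 0.11, 'ax': -0.024}
{'y': -0.14, 'z': 0.12, 'ax': -0.023}
{'y': -0.1, 'z': 0.1, 'ax': -0.017}
{'y': -0.1, 'z': 0.1, 'ax': -0.018}
{'y': -0.11, 'z': 0.09, 'ax': -0.017}
```

Request:
move_arm:
  rows:
    - {"x":0,"y":-0.07,"z":0.03,"ax":-0.018,"ay":0,"az":0,"gripper":0}
    - {"x":0,"y":-0.07,"z":0.02,"ax":-0.018,"ay":0,"az":0,"gripper":0}
    - {"x":0,"y":-0.06,"z":0.06,"ax":-0.018,"ay":0,"az":0,"gripper":0}
    - {"x":0,"y":-0.05,"z":0.05,"ax":-0.018,"ay":0,"az":0,"gripper":0}
    - {"x":0,"y":0,"z":0,"ax":0,"ay":0,"az":0,"gripper":0}

```text
clock: 11.48
eef_pos: [0.5128, -0.1512, 0.1208]
eef_rot: [0.678, 0.72, -0.107, -0.102]
wrist_force: [-0.6, 0.5, -2.4]
grip_width: 0.129
finger_force: 60.3
```

Request:
move_arm:
  rows:
    - {"x":0,"y":-0.13,"z":0.12,"ax":-0.023,"ay":0,"az":0,"gripper":0}
    - {"x":0,"y":-0.14,"z":0.11,"ax":-0.024,"ay":0,"az":0,"gripper":0}
    - {"x":0,"y":-0.14,"z":0.12,"ax":-0.023,"ay":0,"az":0,"gripper":0}
    - {"x":0,"y":0,"z":0,"ax":0,"ay":0,"az":0,"gripper":0}

```text
clock: 11.98
eef_pos: [0.5077, -0.1515, 0.1186]
eef_rot: [0.681, 0.723, -0.081, -0.078]
wrist_force: [0.4, -0.3, -3.0]
grip_width: 0.128
finger_force: 60.3
```

```bash
python3 - <<'E'
from h import *
s=state();print(plate(s),s["wrist_force"],s["ft_torque"])
go([(16,43,8,4),(12,39,4,4),(0,38,0,6)],2)
E
```

```text
[15.8765  0.2035 48.8111 12.9112 -0.1142  0.0329] [ 0.4078 -0.3034 -2.9953] [ 0.0302 -0.4384  0.0295]
{'y': -0.12, 'z': 0.15, 'ax': -0.021}
{'y': -0.12, 'z': 0.14, 'ax': -0.022, 'ay': -0.001}
{'y': -0.12, 'z': 0.14, 'ax': -0.021}
{'x': -0.01, 'y': -0.13, 'z': 0.14, 'ax': -0.022, 'ay': -0.001}
{'y': -0.21, 'z': 0.12, 'ax': -0.017}
{'y': -0.21, 'z': 0.11, 'ax': -0.018}
{'y': -0.21, 'z': 0.11, 'ax': -0.017}
{'y': -0.22, 'z': 0.11, 'ax': -0.018}
{'y': -0.28, 'z': 0.03, 'ax': -0.012}
{'y': -0.28, 'z': 0.03, 'ax': -0.011}
{'y': -0.28, 'z': 0.03, 'ax': -0.012}
{'y': -0.29, 'z': 0.02, 'ax': -0.011}
{'y': -0.28, 'z': 0.02, 'ax': -0.012}
{'y': -0.29, 'z': 0.02, 'ax': -0.011}
```

Request:
move_arm:
  rows:
    - {"x":0,"y":-0.12,"z":0.15,"ax":-0.021,"ay":0,"az":0,"gripper":0}
    - {"x":0,"y":-0.12,"z":0.14,"ax":-0.022,"ay":0,"az":0,"gripper":0}
    - {"x":0,"y":-0.12,"z":0.14,"ax":-0.021,"ay":0,"az":0,"gripper":0}
    - {"x":0,"y":-0.13,"z":0.14,"ax":-0.022,"ay":0,"az":0,"gripper":0}
    - {"x":0,"y":0,"z":0,"ax":0,"ay":0,"az":0,"gripper":0}

```text
clock: 12.6
eef_pos: [0.5018, -0.1519, 0.1138]
eef_rot: [0.684, 0.726, -0.05, -0.049]
wrist_force: [1.3, 1.2, -2.4]
grip_width: 0.131
finger_force: 60.3
```

Request:
move_arm:
  rows:
    - {"x":0,"y":-0.21,"z":0.12,"ax":-0.017,"ay":0,"az":0,"gripper":0}
    - {"x":0,"y":-0.21,"z":0.11,"ax":-0.018,"ay":0,"az":0,"gripper":0}
    - {"x":0,"y":-0.21,"z":0.11,"ax":-0.017,"ay":0,"az":0,"gripper":0}
    - {"x":0,"y":-0.22,"z":0.11,"ax":-0.018,"ay":0,"az":0,"gripper":0}
    - {"x":0,"y":0,"z":0,"ax":0,"ay":0,"az":0,"gripper":0}

```text
clock: 13.22
eef_pos: [0.4929, -0.1524, 0.1103]
eef_rot: [0.685, 0.728, -0.025, -0.025]
wrist_force: [-0.0, 0.6, -3.1]
grip_width: 0.126
finger_force: 60.3
```

```bash
python3 - <<'E'
from h import *
s=state();print(plate(s),s["wrist_force"],s["ft_torque"])
go([(0,38,0,7)],2)
E
```

```text
[12.0256  0.2052 38.8552  3.9902 -0.1145  0.0131] [-0.0391  0.5679 -3.1101] [ 0.0169 -0.1518  0.0442]
{'y': -0.24, 'z': 0.03, 'ax': -0.01}
{'y': -0.24, 'z': 0.02, 'ax': -0.01}
{'y': -0.24, 'z': 0.02, 'ax': -0.01}
{'y': -0.24, 'z': 0.02, 'ax': -0.01, 'ay': -0.001}
{'y': -0.25, 'z': 0.02, 'ax': -0.01}
{'y': -0.24, 'z': 0.01, 'ax': -0.01, 'ay': -0.001}
{'x': -0.01, 'y': -0.25, 'z': 0.02, 'ax': -0.01}
```

Request:
move_arm:
  rows:
    - {"x":0,"y":-0.24,"z":0.02,"ax":-0.01,"ay":0,"az":0,"gripper":0}
    - {"x":0,"y":-0.24,"z":0.02,"ax":-0.01,"ay":0,"az":0,"gripper":0}
    - {"x":0,"y":-0.24,"z":0.02,"ax":-0.01,"ay":0,"az":0,"gripper":0}
    - {"x":0,"y":-0.24,"z":0.02,"ax":-0.01,"ay":0,"az":0,"gripper":0}
    - {"x":0,"y":-0.25,"z":0.02,"ax":-0.01,"ay":0,"az":0,"gripper":0}
    - {"x":0,"y":-0.24,"z":0.02,"ax":-0.01,"ay":0,"az":0,"gripper":0}
    - {"x":0,"y":-0.25,"z":0.02,"ax":-0.01,"ay":-0.002,"az":0,"gripper":0}
    - {"x":0,"y":0,"z":0,"ax":0,"ay":0,"az":0,"gripper":0}

```text
clock: 14.22
eef_pos: [0.476, -0.1534, 0.1095]
eef_rot: [0.685, 0.728, 0.0, 0.0]
wrist_force: [1.1, -0.0, -3.0]
grip_width: 0.129
finger_force: 60.4
```

```bash
python3 - <<'E'
from h import *
s=state();print(plate(s),s["wrist_force"],s["ft_torque"])
tp=camera("top")[:,:,::-1];w=camera("wrist")[:,:,::-1]
o=np.zeros((420,800,3),np.uint8); o[:396,:396]=cv2.resize(tp[197:263,325:391],(396,396),interpolation=2)
o[:300,400:800]=cv2.resize(w,(400,300),interpolation=cv2.INTER_AREA); cv2.imwrite("pics/c6.png",o)
E
```

```text
[ 0.0997  0.0985 37.9289 -0.0105  0.006   0.0155] [ 1.0889 -0.0204 -2.9929] [-0.0084 -0.0383 -0.0116]
```

View pics/c6.png

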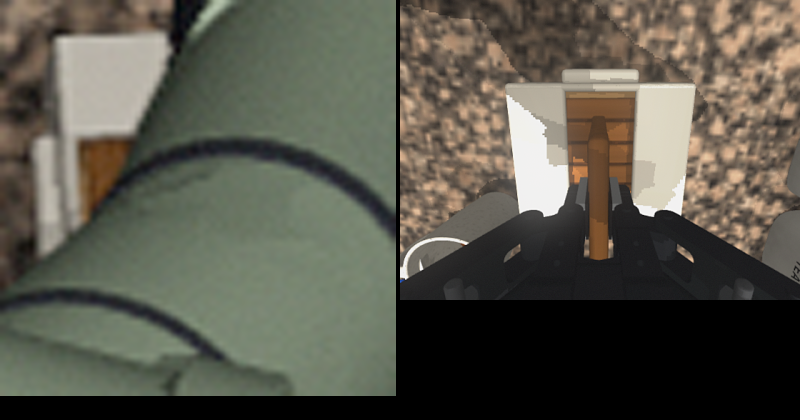

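The plate is inside and level, with no contact. In the wrist view the slot spans columns 566 to 636 and the bar is at 598, slightly left of middle. I'll measure that with subpixel edges.

```bash
python3 - <<'E'
from h import *
s=state();K,T=wristT(s);A=T@np.linalg.inv(calibration("wrist")["T_tool_cam"]);Ai=np.linalg.inv(A)
im=camera("wrist").astype(float);cv2.imwrite("pics/w7.png",im[:,:,::-1])
def ray(u,v,zt):  # world point at height zt -> tool coords
    d=T[:3,:3]@np.array([(u-K[0,2])/K[0,0],-(v-K[1,2])/K[1,1],-1]);p=T[:3,3]+d*(zt-T[2,3])/d[2];return (Ai@np.r_[p,1])[:3]*1000
sat=im[:,:,0]-im[:,:,2]; sat=cv2.GaussianBlur(sat,(1,5),0)
def edge(v,lo,hi):
    g=np.gradient(sat[v]);k=lo+np.argmax(np.abs(g[lo:hi]));w=np.abs(g[k-2:k+3]);return (w@np.arange(k-2,k+3))/w.sum(),g[k]
for v in(135,140,145,150,165,180,200,215):
    l=edge(v,220,250);r=edge(v,310,345)
    print(v,"slot px",np.round(l,1),np.round(r,1),"tool y",ray(l[0],v,.07)[1:2],ray(r[0],v,.07)[1:2],"x",ray(l[0],v,.07)[:1])
g=im.mean(2)
for v in(185,200,215): print(v,[int(t) for t in g[v,258:298]])
for v in(185,200,215): print("bar y at z=.154:",[ray(u,v,.0379+.116)[1].round(2) for u in(260,270,280,290)])
E
```

```text
135 slot px [231.6  20.3] [328.3 -18.8] tool y [-28.22] [30.3465] x [59.361]
140 slot px [232.   20.1] [328.2 -18.6] tool y [-28.1005] [30.3657] x [56.3837]
145 slot px [232.3  20.1] [327.9 -20.9] tool y [-28.086] [30.3386] x [53.3804]
150 slot px [232.7  17.5] [327.6 -21.5] tool y [-27.9133] [30.3149] x [50.3507]
165 slot px [232.9  16.2] [327.  -13.4] tool y [-28.1847] [30.3435] x [41.1]
180 slot px [233.4  15.8] [326.4 -20. ] tool y [-28.2385] [30.3354] x [31.5991]
200 slot px [234.    6.2] [325.6  -8.6] tool y [-28.3944] [30.3825] x [18.524]
215 slot px [234.7  25. ] [324.9 -19.8] tool y [-28.2816] [30.3797] x [8.3981]
185 [76, 76, 74, 75, 74, 75, 76, 70, 62, 61, 59, 61, 62, 60, 61, 61, 61, 60, 61, 60, 63, 61, 58, 60, 57, 59, 59, 59, 61, 60, 59, 57, 96, 101, 98, 97, 98, 99, 100, 97]
200 [60, 58, 60, 59, 57, 64, 71, 76, 78, 78, 79, 78, 81, 81, 81, 82, 81, 81, 81, 81, 82, 79, 81, 78, 79, 76, 76, 76, 76, 75, 74, 73, 69, 64, 60, 58, 59, 59, 60, 61]
215 [79, 79, 79, 80, 69, 69, 70, 73, 72, 72, 75, 74, 75, 75, 76, 75, 74, 74, 73, 74, 73, 71, 71, 71, 73, 71, 71, 71, 65, 65, 72, 73, 72, 64, 53, 85, 91, 90, 89, 88]
bar y at z=.154: [np.float64(-6.86), np.float64(-3.19), np.float64(0.47), np.float64(4.14)]
bar y at z=.154: [np.float64(-6.95), np.float64(-3.23), np.float64(0.48), np.float64(4.2)]
bar y at z=.154: [np.float64(-7.04), np.float64(-3.27), np.float64(0.5), np.float64(4.26)][ WARN:0@0.865] global loadsave.cpp:1063 imwrite_ Unsupported depth image for selected encoder is fallbacked to CV_8U.
```

The slot's middle is 1.5 mm to tool +y of the bar. I'll shift, then lower while feeling for the board.

Request:
move_arm:
  rows:
    - {"x":0,"y":0.08,"z":0.2,"ax":0,"ay":0,"az":0,"gripper":0}
    - {"x":0,"y":0.07,"z":0.2,"ax":0,"ay":0,"az":0,"gripper":0}
    - {"x":0,"y":0,"z":0.2,"ax":0,"ay":0,"az":0,"gripper":0}
    - {"x":0,"y":0,"z":0.2,"ax":0,"ay":0,"az":0,"gripper":0}
    - {"x":0,"y":0,"z":0.1,"ax":0,"ay":0,"az":0,"gripper":0}
    - {"x":0,"y":0,"z":0,"ax":0,"ay":0,"az":0,"gripper":0}

```text
clock: 15.12
eef_pos: [0.4777, -0.1533, 0.1004]
eef_rot: [0.685, 0.728, -0.0, 0.0]
wrist_force: [-0.4, -0.0, -2.5]
grip_width: 0.125
finger_force: 60.4
```

Request:
move_arm:
  rows:
    - {"x":0,"y":0,"z":0.1,"ax":0,"ay":0,"az":0,"gripper":0}
    - {"x":0,"y":0,"z":0.1,"ax":0,"ay":0,"az":0,"gripper":0}
    - {"x":0,"y":0,"z":0,"ax":0,"ay":0,"az":0,"gripper":0}

```text
clock: 15.5
eef_pos: [0.4777, -0.1533, 0.0984]
eef_rot: [0.685, 0.728, -0.0, 0.0]
wrist_force: [0.9, -0.0, -2.7]
grip_width: 0.126
finger_force: 60.4
```

Request:
move_arm:
  rows:
    - {"x":0,"y":0,"z":0.1,"ax":0,"ay":0,"az":0,"gripper":0}
    - {"x":0,"y":0,"z":0.1,"ax":0,"ay":0,"az":0,"gripper":0}
    - {"x":0,"y":0,"z":0,"ax":0,"ay":0,"az":0,"gripper":0}

```text
clock: 15.88
eef_pos: [0.4777, -0.1533, 0.0964]
eef_rot: [0.685, 0.728, -0.0, 0.0]
wrist_force: [0.6, -0.3, -2.5]
grip_width: 0.129
finger_force: 60.4
```

Request:
move_arm:
  rows:
    - {"x":0,"y":0,"z":0.1,"ax":0,"ay":0,"az":0,"gripper":0}
    - {"x":0,"y":0,"z":0.1,"ax":0,"ay":0,"az":0,"gripper":0}
    - {"x":0,"y":0,"z":0,"ax":0,"ay":0,"az":0,"gripper":0}

```text
clock: 16.25
eef_pos: [0.4777, -0.1533, 0.0944]
eef_rot: [0.685, 0.728, -0.0, 0.0]
wrist_force: [0.2, 0.3, -3.1]
grip_width: 0.127
finger_force: 60.4
```

Request:
move_arm:
  rows:
    - {"x":0,"y":0,"z":0.1,"ax":0,"ay":0,"az":0,"gripper":0}
    - {"x":0,"y":0,"z":0.1,"ax":0,"ay":0,"az":0,"gripper":0}
    - {"x":0,"y":0,"z":0,"ax":0,"ay":0,"az":0,"gripper":0}

```text
clock: 16.62
eef_pos: [0.4777, -0.1533, 0.0924]
eef_rot: [0.685, 0.728, -0.0, -0.0]
wrist_force: [-0.2, -1.5, -3.2]
grip_width: 0.126
finger_force: 60.4
```

Request:
move_arm:
  rows:
    - {"x":0,"y":0,"z":0.1,"ax":0,"ay":0,"az":0,"gripper":0}
    - {"x":0,"y":0,"z":0.1,"ax":0,"ay":0,"az":0,"gripper":0}
    - {"x":0,"y":0,"z":0,"ax":0,"ay":0,"az":0,"gripper":0}

```text
clock: 17.0
eef_pos: [0.4777, -0.1533, 0.0904]
eef_rot: [0.685, 0.728, -0.0, 0.0]
wrist_force: [-0.2, -0.2, -2.5]
grip_width: 0.122
finger_force: 60.4
```

Request:
move_arm:
  rows:
    - {"x":0,"y":0,"z":0.1,"ax":0,"ay":0,"az":0,"gripper":0}
    - {"x":0,"y":0,"z":0.1,"ax":0,"ay":0,"az":0,"gripper":0}
    - {"x":0,"y":0,"z":0,"ax":0,"ay":0,"az":0,"gripper":0}

```text
clock: 17.38
eef_pos: [0.4777, -0.1533, 0.0884]
eef_rot: [0.685, 0.728, -0.0, 0.0]
wrist_force: [-0.4, -1.0, -2.2]
grip_width: 0.129
finger_force: 60.4
```

Request:
move_arm:
  rows:
    - {"x":0,"y":0,"z":0.1,"ax":0,"ay":0,"az":0,"gripper":0}
    - {"x":0,"y":0,"z":0.1,"ax":0,"ay":0,"az":0,"gripper":0}
    - {"x":0,"y":0,"z":0,"ax":0,"ay":0,"az":0,"gripper":0}

```text
clock: 17.75
eef_pos: [0.4781, -0.1534, 0.0872]
eef_rot: [0.685, 0.728, 0.0, 0.0]
wrist_force: [-4.5, 2.4, 18.2]
grip_width: 0.127
finger_force: 63.4
```

Contact: the board's top is about 16 mm above the worktop. I'll ease off to take the pressure away.

Request:
move_arm:
  rows:
    - {"x":0,"y":0,"z":-0.07,"ax":0,"ay":0,"az":0,"gripper":0}
    - {"x":0,"y":0,"z":0,"ax":0,"ay":0,"az":0,"gripper":0}

```text
clock: 18.0
eef_pos: [0.4779, -0.1533, 0.0872]
eef_rot: [0.685, 0.728, 0.0, 0.0]
wrist_force: [0.1, 0.9, 1.1]
grip_width: 0.131
finger_force: 61.0
```

```bash
python3 - <<'E'
from h import *
s=state();print(plate(s),s["wrist_force"],s["ft_torque"],s["clock"])
K,T=wristT(s);Ai=np.linalg.inv(T@np.linalg.inv(calibration("wrist")["T_tool_cam"]))
im=camera("wrist");cv2.imwrite("pics/w8.png",im[:,:,::-1]);im=im.astype(float)
def ray(u,v,zt):
    d=T[:3,:3]@np.array([(u-K[0,2])/K[0,0],-(v-K[1,2])/K[1,1],-1]);p=T[:3,3]+d*(zt-T[2,3])/d[2];return (Ai@np.r_[p,1])[:3]*1000
sat=cv2.GaussianBlur(im[:,:,0]-im[:,:,2],(1,5),0)
def edge(v,lo,hi):
    g=np.gradient(sat[v]);k=lo+np.argmax(np.abs(g[lo:hi]));w=np.abs(g[k-2:k+3]);return (w@np.arange(k-2,k+3))/w.sum()
for v in(145,155,165,180,200):
    l,r=edge(v,212,245),edge(v,308,345);print(v,l,r,"slot y",ray(l,v,.062)[1],ray(r,v,.062)[1],(ray(l,v,.062)[1]+ray(r,v,.062)[1])/2,[int(t) for t in im[v].mean(1)[258:298]])
E
```

```text
[ 2.0412  0.0492 15.6437 -0.0194  0.0173  0.0362] [0.0614 0.857  1.0574] [ 0.0383 -0.0034  0.0077] 18.0
145 223.69944925255703 331.2950693374422 slot y -30.95311533895606 30.065163347349543 -0.4439759958032585 [83, 84, 84, 83, 87, 84, 84, 84, 82, 83, 83, 84, 84, 84, 84, 83, 85, 83, 84, 83, 84, 84, 84, 84, 84, 84, 83, 86, 85, 84, 82, 85, 84, 85, 85, 85, 85, 85, 86, 85]
155 223.90861618798957 330.7074198988196 slot y -31.10453210451114 29.996159663766843 -0.5541862203721486 [80, 79, 79, 79, 79, 79, 79, 77, 79, 80, 78, 78, 78, 78, 77, 79, 80, 78, 79, 79, 77, 81, 79, 80, 79, 79, 80, 80, 79, 78, 79, 80, 79, 79, 80, 80, 80, 79, 80, 81]
165 224.74668275030157 330.4391353811149 slot y -30.895757640273636 30.110324943106058 -0.39271634858378945 [71, 69, 72, 69, 70, 71, 69, 72, 69, 69, 71, 57, 55, 55, 57, 57, 57, 57, 57, 57, 58, 58, 57, 59, 61, 58, 58, 56, 58, 68, 70, 69, 70, 69, 70, 70, 71, 70, 68, 70]
180 225.1773522064946 329.6423544465771 slot y -31.058851912434072 30.054658620353504 -0.5020966460402843 [73, 70, 70, 71, 70, 69, 70, 71, 62, 55, 53, 53, 56, 55, 59, 59, 56, 59, 56, 58, 55, 57, 56, 57, 55, 56, 54, 56, 56, 55, 50, 75, 81, 80, 79, 79, 80, 81, 79, 78]
200 226.1081560283688 328.75735294117646 slot y -31.070935199946305 30.083756475134948 -0.49358936240567886 [54, 52, 54, 55, 51, 59, 65, 70, 72, 72, 73, 74, 75, 77, 75, 76, 75, 78, 74, 77, 77, 76, 75, 75, 73, 74, 72, 72, 73, 72, 69, 67, 63, 58, 54, 56, 55, 55, 56, 58]
```

The slot's middle and the bar now agree within 0.1 mm, and the force is about 0. Releasing.

Request:
move_arm:
  rows:
    - {"x":0,"y":0,"z":0,"ax":0,"ay":0,"az":0,"gripper":2}
    - {"x":0,"y":0,"z":0,"ax":0,"ay":0,"az":0,"gripper":4}
    - {"x":0,"y":0,"z":0,"ax":0,"ay":0,"az":0,"gripper":6}
    - {"x":0,"y":0,"z":0,"ax":0,"ay":0,"az":0,"gripper":6}
    - {"x":0,"y":0,"z":0,"ax":0,"ay":0,"az":0,"gripper":6}

```text
clock: 18.68
eef_pos: [0.4777, -0.1533, 0.0872]
eef_rot: [0.685, 0.728, -0.0, 0.0]
wrist_force: [-0.2, 0.1, 0.5]
grip_width: 0.701
finger_force: 0.0
```

Request:
move_arm:
  rows:
    - {"x":0,"y":0,"z":-0.5,"ax":0,"ay":0,"az":0,"gripper":6}
    - {"x":0,"y":0,"z":-1.5,"ax":0,"ay":0,"az":0,"gripper":6}
    - {"x":0,"y":0,"z":-2.5,"ax":0,"ay":0,"az":0,"gripper":6}
    - {"x":0,"y":0,"z":-3,"ax":0,"ay":0,"az":0,"gripper":6}
    - {"x":0,"y":0,"z":-3,"ax":0,"ay":0,"az":0,"gripper":6}
    - {"x":0,"y":0,"z":-3,"ax":0,"ay":0,"az":0,"gripper":6}
    - {"x":0,"y":0,"z":0,"ax":0,"ay":0,"az":0,"gripper":6}
    - {"x":0,"y":0,"z":0,"ax":0,"ay":0,"az":0,"gripper":6}

```text
clock: 19.68
eef_pos: [0.4776, -0.1531, 0.2223]
eef_rot: [0.685, 0.728, 0.0, 0.0]
wrist_force: [-0.0, -0.2, -0.2]
grip_width: 0.701
finger_force: 0.0
```

```bash
python3 - <<'E'
from h import *
s=state();print(s["clock"],s["eef_pos"],s["wrist_force"])
w=camera("wrist")[:,:,::-1];sc=camera("scene")[:,:,::-1]
o=np.zeros((420,800,3),np.uint8); o[:,:432]=w[:,64:496]; o[:400,440:800]=cv2.resize(sc[185:285,295:385],(360,400),interpolation=2)
cv2.imwrite("pics/c9.png",o)
E
```

```text
19.675 [ 0.4776 -0.1531  0.2223] [-0.0224 -0.1655 -0.1521]
```

View pics/c9.png

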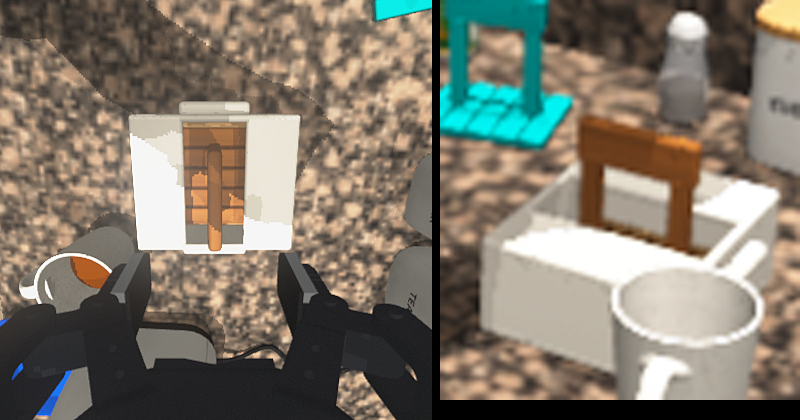

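The bar (column 214) is midway between the slot sides (184 and 246). The plate lies flat with its handle up, the mug and box haven't moved, and the gripper is clear.

```bash
python3 -c "
from cell import *
print(close_job())"
```

```text
the job is handed in; nothing more can be done
None
```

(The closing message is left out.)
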